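# Zero the spring tester, then draw its slide to the marker and hold

### The job

On the bench spring tester, first turn the black tare knob, with the spring at rest, until its pointer stands on the long zero tick. Then pull the bridge handle out against the spring until the carriage's index finger is level with the line on the brass marker rider, keep it there for at least three seconds, and finish while still holding the handle there with the gripper. Do not shift the rider, and leave the oil bottle, the tin and the wrench where they are.

Things in the scene. Friction and masses are not known exactly. Their poses are not given: they have to be found in the camera images.
- tester: Fixed bench spring tester. Origin on the bench; z up, x along the slide from handle end to housing end; the slide is pulled towards -x. Grey base plate x -230..+140, y -110..+70 mm, 12 mm high; green housing x -15..+125, y -66..+66, 70 mm high, white dial (120 mm dia, top at 73 mm) on it; scale bar at y -90 mm. Place and angle differ each time.
- carriage: Sprung aluminium carriage on the rail, axes as the tester's; origin mid-underside, 23 mm above the bench, at tester x -105 mm at rest. Block 50 x 60 x 20 mm; a cross bar (30 x 100 mm) carries the handle posts. Pulls out up to 105 mm towards tester -x; the spring pulls back with 5 N at rest plus 1.1 N per 10 mm. Let go, it runs home.
- handle (a point): Middle of the bridge handle's crossbar on the carriage: a round dark steel bar of 12 mm diameter lying along the tester's y, 95 mm above the bench, 84 mm long between two 12 mm posts. Below it is a free gap of 46 mm down to the carriage block. Moves with the carriage.
- index (a point): Tip of the carriage's index finger (a 3 mm wide dark steel finger, 39 mm above the bench, at tester y = -79 mm), in the same tester x as the handle. Moves with the carriage.
- mark (a point): Carriage-side end of the black line across the top of the marker rider, a brass block 10 mm long (along tester x), 26 mm wide, 16 mm high clamped on the scale bar, its top 38 mm above the bench. It stands 35 to 75 mm from the resting index, different each time. The index passes beside it without touching.
- tare (a joint): Angle of the tare knob (rad): 0 when its pointer stands on the long thick zero tick, on the dial towards the tester's +x; positive is counter-clockwise seen from above. Fine ticks are 0.2 rad apart. Starts 0.45 to 1.3 on the positive side, range -1.6 to 1.6, stays where it is left (friction about 0.05 N m).
- knob_grip (a point): Point on the knob's vertical axis at which to grip, 104 mm above the bench, at tester x +55, y 0 mm. Black disc 44 mm dia, 8 mm thick, with an upright grip bar 42 mm long, 14 mm wide, its top at 111 mm, 30 mm above the disc; the bar lies along the pointer, which reaches 47 mm from the axis, level with the disc. At angle 0 the bar lies along tester x.
- oil: Bystander: yellow oil bottle, 60 mm diameter, 150 mm tall, standing near the housing end. Origin in the middle of its underside.
- tin: Bystander: steel tin, 70 mm diameter, 70 mm tall, standing near the housing end. Origin in the middle of its underside.
- wrench: Bystander: steel wrench 180 mm long lying on the bench beside the scale side of the tester. Origin under its middle.

How it is judged:
On the way, in this order (a step that is already met when the one before it is completed fails the run):
1. the tare knob's pointer stands on zero while the slide is at rest (value of joint tare between -0.1 and 0.1 rad and x of carriage in the frame of tester above -0.11 m), for 0.3 s.
2. the gripper keeps the index at the rider's line for two seconds (x of index in the frame of mark between -0.005 and 0.005 m and contact force between the fingers and carriage above 3 N), for 2 s.
At the end, for the whole second after the job is handed in: The index finger is within 5 mm of the rider's line along the slide and still, held there by the gripper's fingers alone (more than 3 N of contact), the tare pointer is within 0.1 rad (half a division) of zero, and all this lasts through the final second (all of step 2 and linear speed of carriage below 0.01 m/s and contact force between each of oil, tin, wrench and carriage below 0.3 N and value of joint tare between -0.1 and 0.1 rad); the arm keeps its last pose, push and grip.
It fails at once if the marker rider was shifted by more than 5 mm (distance of mark from where it was at the start of the episode above 0.005 m).
It fails at once if the oil bottle, tin or wrench was moved by more than 30 mm (distance of any of oil, tin, wrench from where it was at the start of the episode above 0.03 m).
It also fails if it takes over 54 s, if anything falls off the work surface, if the arm or the gripper's body presses on something with over 40 N, if the wrist force passes 120 N, or if a joint passes its speed limit or range.

### The arm

A 7-joint arm with a two-finger parallel gripper is mounted at the origin on the work surface. World frame = base frame: x ahead of the robot, y to its left, z up, the work surface at z = 0. Lengths are in m, angles in rad, forces in N, time in s.
With the tool pointing down it reaches from about 0.425 to 0.925 m from the base axis. Payload 6.8 kg.
Tool frame: the origin (TCP) lies at the very end of the fingers, on their centre line; the grasp point (between the pads) lies 19 mm behind it; z points along the fingers, y is the line along which they close (so a half turn about z gives the same grasp; the last joint's range is limited). The gripper opens to 85 mm and grips with 20 to 120 N. Pads are 22 mm wide; open, the fingers measure 114 mm over their backs; the gripper's body (76 mm by 85 mm) begins 54 mm behind the grasp point. The pads swing forward as they close: fully open they stand 13 mm farther back than shut.
Start: joints at [-1.208, 0.477, 0.022, 1.555, -0.011, 1.109, -0.083], TCP at [0.306, 0.602, 0.231] pointing down, gripper open.
Joint ranges: [-2.96, 2.96], [-0.34, 2.1], [-1.41, 1.46], [0.24, 2.44], [-1.37, 4.51], [0.17, 1.92], [-2.96, 2.96]. Speed limits (rad/s): [2.39, 2.39, 3.14, 3.14, 3.14, 3.14, 3.14].

### API

Orientations are given as a unit quaternion [w, x, y, z].
In Python, from station import get_obs, read_camera, hand_in gives the robot as it stands.
- The arm moves only by the tool arm_command, never from a script. Its argument "commands" is one flat list of numbers, 7 for each row, row after row: the shift along the tool's x, y, z in m, then the turn, a rotation vector about the tool's x, y, z in degrees, then the opening, from 0 (shut) to 1 (fully open). In form: [tx, ty, tz, rx, ry, rz, fingers, tx, ty, tz, rx, ry, rz, fingers, ...]. A call has 1 to 8 rows; each row is the pose to reach, as a shift and turn from the pose commanded when the call began, along the tool's axes at that moment; what a row does not reach only later rows make up. A row lasts 1/10 s, in which the tool goes at most 50 mm and 8.59 degrees, less where a joint would pass 70% of its speed; a pose out of reach is approached as far as the arm can. A call with a gripper value outside its range is refused whole. The fingers move at their own pace and stop on an object; "force" is the grip in N (left out, the last holds). Time passes only in rows, so rows that repeat a pose let the fingers close. It gives the time, the measured TCP pose, the force, the opening and the grip force at its end, in the units of the state.
- get_obs(): the state, without advancing time (a new reading comes with each control period).
- read_camera(name): name is "side" or "top"; returns a dict with "img" (384x512x3 uint8, red, green, blue), "camera_matrix" (3x3 intrinsics, pixels), "k1" (the pictures are not rectified: a ray, as slopes to the right and down, at radius r is drawn at 1 + k1 r^2 times it, then the intrinsics apply), "pose" (4x4, takes a point from camera to world coordinates). Camera axes: x right, y down, z forward; pixel columns grow to the right and rows downward; lengths in m; the calibration is good to about 2 mm. A picture is of the moment at which its call begins. There is no depth.
- hand_in(): hands the job in; it is judged then, once.
The state is a dict: "t": time; "q": joint angles; "joint_vel": joint speeds; "joint_torque": joint torques, N m; "eef_pos": TCP position; "tool_rot": TCP orientation; "contact_force": force on the tool from outside, world axes, zero at the start; "torque": the same for the moment, N m; "gripper_width": opening from 0.0 (shut) to 1.0 (fully open); "grasp_force": force on a finger pad.
Only numpy, scipy, OpenCV 4.12 (cv2) and the standard library are available. Lean on these libraries where they do the work, as an engineer would, in place of code of your own. Each camera call takes 0.05 s, during which the arm holds its last target. There are 200 camera calls.

## Working session

There is one attempt and no reset: what is moved stays moved. The work goes in short steps, Python scripts to look and compute and a tool call to move; the robot and the scene stay as the last step left them, time stands still between calls to the robot, and variables do not carry over. Pictures are saved under pics/ and viewed, at most 10 in all, crops included, and the job is handed in when it is done.

Besides the shell and the picture viewer there is one more tool, called after "Emit:" as name(argument=value, ...) on one line, values as JSON. arm_command: Moves the arm, as the interface text tells. Its arguments: {"type":"object","properties":{"commands":{"type":"array","items":{"type":"number"}},"force":{"type":"number"}},"required":["commands"]}

```bash
mkdir -p pics; cat > h.py <<'E'
import numpy as np, cv2
from station import get_obs, read_camera, hand_in
def snap(cam,name):
    c=read_camera(cam); np.savez(f'pics/{name}.npz',**{k:np.array(v) for k,v in c.items()})
    cv2.imwrite(f'pics/{name}.png',cv2.resize(c['img'][:,:,::-1],(800,600),interpolation=cv2.INTER_CUBIC)); return c
def load(name): return dict(np.load(f'pics/{name}.npz'))
def proj(c,P):
    T=np.linalg.inv(c['pose']); p=np.atleast_2d(P)@T[:3,:3].T+T[:3,3]
    s=p[:,:2]/p[:,2:]; s=s*(1+float(c['k1'])*(s**2).sum(1,keepdims=True)); K=c['camera_matrix']
    return s@K[:2,:2].T+K[:2,2]
def ray(c,uv,z):
    K=c['camera_matrix']; d=(np.array(uv,float)-K[:2,2])/[K[0,0],K[1,1]]; s=d.copy()
    for _ in range(20): s=d/(1+float(c['k1'])*(s@s))
    R=c['pose'][:3,:3]; o=c['pose'][:3,3]; r=R@[s[0],s[1],1]; return o+r*(z-o[2])/r[2]
E
python3 -c "
from h import *
for n in('top','side'):
  c=snap(n,n+'0'); print(n,c['pose'].round(3).tolist(),c['camera_matrix'].tolist(),c['k1'])
o=get_obs();print(o)"
```

```text
top [[-0.012, -0.995, 0.096, 0.569], [-1.0, 0.011, -0.009, 0.122], [0.008, -0.096, -0.995, 0.763], [0.0, 0.0, 0.0, 1.0]] [[346.94367354289307, 0.0, 255.29014574188108], [0.0, 346.94367354289307, 195.69110613025046], [0.0, 0.0, 1.0]] -0.10343115964708456
side [[0.919, -0.25, 0.305, 0.36], [-0.394, -0.613, 0.684, -0.435], [0.016, -0.749, -0.662, 0.673], [0.0, 0.0, 0.0, 1.0]] [[404.5889326796526, 0.0, 255.12401483907692], [0.0, 404.5889326796526, 195.31734590270116], [0.0, 0.0, 1.0]] -0.07918840543925926
{'t': 0.1, 'q': array([-1.20809916,  0.47773942,  0.02236737,  1.55635259, -0.01148388,
        1.10932716, -0.0831067 ]), 'joint_vel': array([ 0.00032837, -0.00154095,  0.0006385 , -0.00263662, -0.00064377,
        0.0014238 , -0.00288741]), 'joint_torque': array([ 3.89974943e-03, -5.97763717e+01,  1.61334928e+00, -2.81957638e+01,
        1.27939563e-02,  5.05891730e-03,  5.62938419e-05]), 'eef_pos': array([0.3059597 , 0.60106513, 0.2304087 ]), 'tool_rot': array([-1.24191186e-04,  2.33231219e-01,  9.72420937e-01, -8.39865730e-04]), 'contact_force': array([-0.05434733, -0.51085991, -0.61793563]), 'torque': array([-0.00263742, -0.04429106,  0.01998464]), 'grasp_force': 0.0, 'gripper_width': 0.9999943118369125}
```

View pics/top0.png

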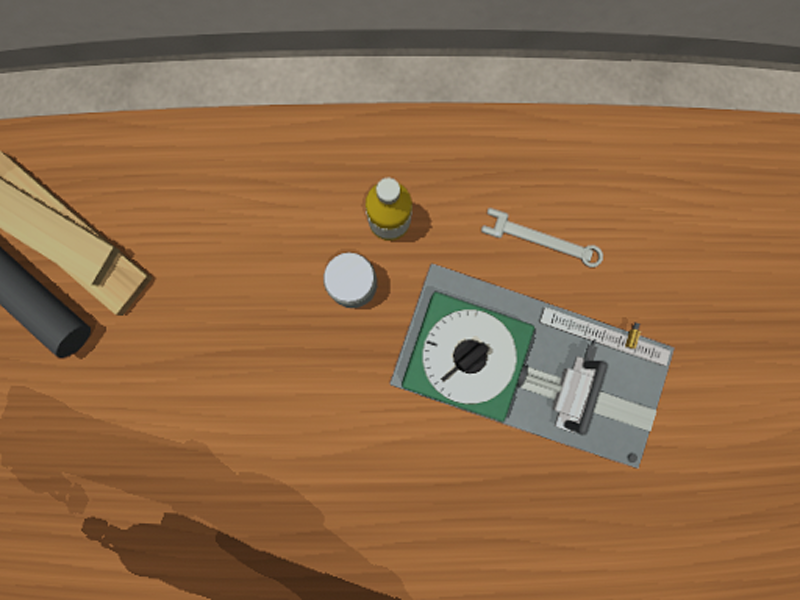

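View pics/side0.png

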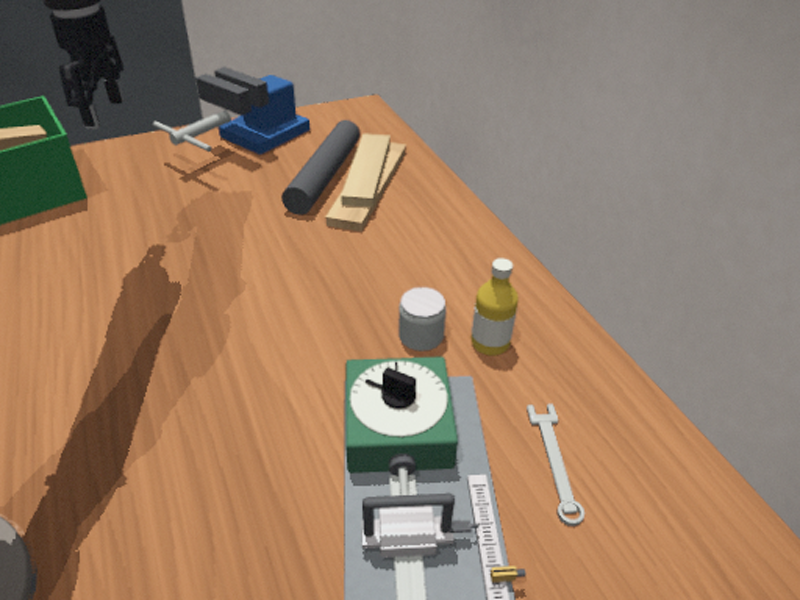

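The top view shows the tester: plate corners at (432,264), (391,384), (638,467) and (673,347), the knob at (471,355), its pointer tip at about (444,380), the zero tick at (432,343) and the rider at (634,335). In the side view the handle bar runs from (366,502) to (452,499), and the rider is at (508,574).

```bash
cat >> h.py <<'E'
def v2p(uv): return (np.array(uv,float)+.5)*.64-.5
def tw(p,P):
    P=np.atleast_2d(P).astype(float); c,s=np.cos(p[2]),np.sin(p[2])
    return np.c_[p[0]+c*P[:,0]-s*P[:,1],p[1]+s*P[:,0]+c*P[:,1],P[:,2]]
E
python3 - <<'E'
from h import *
from scipy.optimize import least_squares
c=load('top0'); 
P=np.array([[140,-110,12],[140,70,12],[-230,70,12],[-230,-110,12]])/1e3
uv=v2p([(432,264),(391,384),(638,467),(673,347)])
r=least_squares(lambda p:(proj(c,tw(p,P))-uv).ravel(),[.5,0,1.9])
print(r.x,r.fun.round(1)); p=r.x; np.save('tester.npy',p)
s=load('side0')
pts={'knob':[55,0,111],'handle':[-105,0,95],'zero':[100,0,73],'hl':[-105,-42,101],'hr':[-105,42,101],'index':[-105,-79,39]}
for k,q in pts.items():
    w=tw(p,np.array(q)/1e3); print(k,w.round(3),((proj(c,w)+.5)/.64-.5).round(),((proj(s,w)+.5)/.64-.5).round())
# crops, upscaled
def crop(d,n,u0,v0,w,h,k): cv2.imwrite(f'pics/{n}.png',cv2.resize(d['img'][v0:v0+h,u0:u0+w,::-1],None,fx=k,fy=k,interpolation=cv2.INTER_CUBIC))
a=cv2.resize(c['img'][165:305,245:435,::-1],(790,582),interpolation=cv2.INTER_CUBIC);cv2.imwrite('pics/cropt.png',a)
E
```

```text
[ 0.5520315  -0.02544005  1.22960749] [-0.8 -1.1 -1.2  0.4  0.8  0.9  1.4 -0.3]
knob [[0.57  0.026 0.111]] [[474. 356.]] [[401. 377.]]
handle [[ 0.517 -0.124  0.095]] [[593. 397.]] [[411. 503.]]
zero [[0.585 0.069 0.073]] [[436. 345.]] [[398. 371.]]
hl [[ 0.556 -0.138  0.101]] [[605. 365.]] [[452. 498.]]
hr [[ 0.477 -0.11   0.101]] [[585. 430.]] [[370. 502.]]
index [[ 0.591 -0.151  0.039]] [[595. 339.]] [[481. 527.]]
```

View pics/cropt.png

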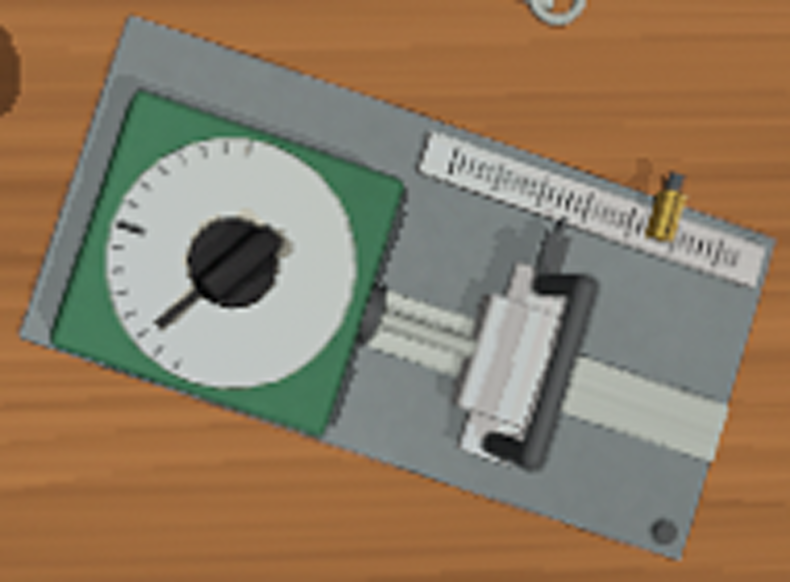

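The crop shows the pointer tip at (160,326), zero tick (131,228), dial centre (231,262), the rider line near (667,210) and the index tip at (559,222).

```bash
python3 - <<'E'
from h import *
c=load('top0'); p=np.load('tester.npy')
def pix(u,v): return (np.array([u,v])+.5)/(790/190)-.5+[245,165]
def tl(w): 
    d=w[:2]-p[:2]; C,S=np.cos(p[2]),np.sin(p[2]); return np.array([C*d[0]+S*d[1],-S*d[0]+C*d[1]])*1e3
for n,u,v,z in [('dial',231,262,73),('zero',131,228,73),('ptr',160,326,77),('rider',667,210,38),('riderend',660,236,38),('riderend2',671,190,38),('index',559,222,39)]:
    w=ray(c,pix(u,v),z/1e3); print(n,w.round(4),tl(w).round(1))
o=get_obs(); from scipy.spatial.transform import Rotation as R
q=o['tool_rot']; M=R.from_quat(q[[1,2,3,0]]).as_matrix(); print(M.round(3),o['eef_pos'])
E
```

```text
dial [0.5706 0.0269 0.073 ] [55.6 -0. ]
zero [0.5875 0.0745 0.073 ] [106.1   0. ]
ptr [0.5409 0.0618 0.077 ] [78.5 39.7]
rider [ 0.5935 -0.2049  0.038 ] [-155.2  -99.1]
riderend [ 0.5802 -0.2005  0.038 ] [-155.5  -85.1]
riderend2 [ 0.6037 -0.2076  0.038 ] [-154.3 -109.6]
index [ 0.5882 -0.1468  0.039 ] [-102.2  -74.7]
[[-0.891  0.454 -0.001]
 [ 0.454  0.891 -0.002]
 [-0.    -0.002 -1.   ]] [0.3059597  0.60106513 0.2304087 ]
```

Emit:
arm_command(commands=[-0.0365,-0.029,0,0,0,3,1,-0.073,-0.058,0,0,0,6,1,-0.11,-0.087,0,0,0,9,1,-0.146,-0.116,0,0,0,12,1,-0.183,-0.145,0,0,0,15,1,-0.22,-0.173,0,0,0,18,1,-0.256,-0.202,0,0,0,21,1,-0.293,-0.231,0,0,0,22.6,1], force=40)

```text
t: 0.9
eef_pos: [0.4627, 0.261, 0.2311]
tool_rot: [-0.0, 0.42, 0.908, -0.0]
contact_force: [1.7, 0.6, 0.5]
gripper_width: 1.0
grasp_force: 0.0
```

Emit:
arm_command(commands=[-0.045,-0.0125,0,0,0,0,1,-0.09,-0.025,0,0,0,0,1,-0.135,-0.0375,0,0,0,0,1,-0.18,-0.05,0,0,0,0,1,-0.225,-0.063,0,0,0,0,1,-0.2495,-0.07,0,0,0,0,1,-0.2495,-0.07,0.02,0,0,0,1,-0.2495,-0.07,0.05,0,0,0,1])

```text
t: 1.7
eef_pos: [0.5725, 0.0261, 0.182]
tool_rot: [0.002, 0.42, 0.907, 0.001]
contact_force: [1.1, 0.6, 0.1]
gripper_width: 0.998
grasp_force: 0.0
```

```bash
python3 - <<'E'
from h import *
o=get_obs(); print(o['eef_pos'],o['tool_rot'],o['joint_vel'].round(2))
s=snap('side','side1')
cv2.imwrite('pics/s1c.png',cv2.resize(s['img'][130:310,180:400,::-1],(733,600),interpolation=cv2.INTER_CUBIC))
E
```

```text
[0.572523   0.02611636 0.18197286] [0.00152278 0.42044241 0.90731747 0.00092865] [ 0.08  0.37 -0.12  0.32 -0.17 -0.63  0.14]
```

View pics/s1c.png

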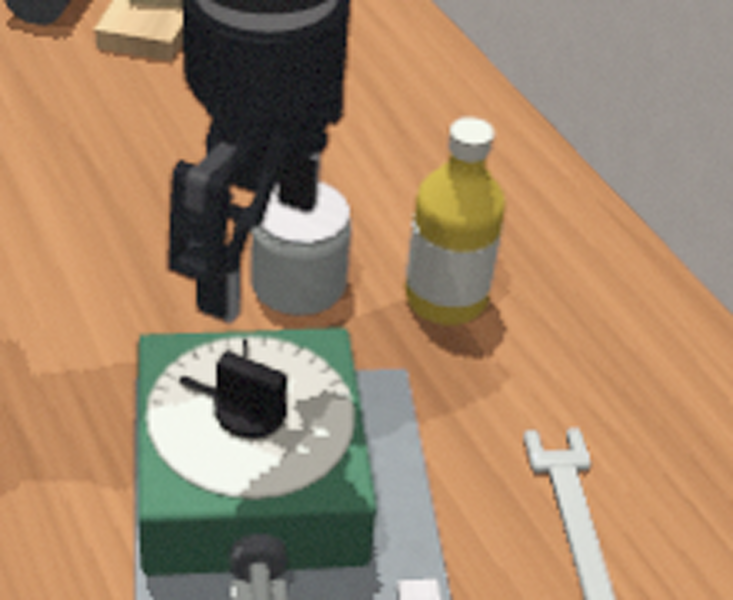

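The side view shows the open fingers above the knob and astride its bar; the way down is clear.

Emit:
arm_command(commands=[0,0,0.0,0,0,0,1,0,0,0.03,0,0,0,1,0,0,0.06,0,0,0,1,0,0,0.08,0,0,0,1,0,0,0.092,0,0,0,1,0,0,0.092,0,0,0,1,0,0,0.092,0,0,0,0.1,0,0,0.092,0,0,0,0], force=40)

```text
t: 2.55
eef_pos: [0.5721, 0.0276, 0.0908]
tool_rot: [0.001, 0.419, 0.908, 0.001]
contact_force: [-0.1, -0.3, 0.3]
gripper_width: 0.688
grasp_force: 0.0
```

Emit:
arm_command(commands=[0,0,0,0,0,0,0,0,0,0,0,0,0,0,0,0,0,0,0,0,0,0,0,0,0,0,0,0,0,0,0,0,0,0,0,0,0,0,0,0,0,0,0,0,0,0,0,0,0])

```text
t: 3.25
eef_pos: [0.5708, 0.0271, 0.0899]
tool_rot: [-0.0, 0.419, 0.908, -0.0]
contact_force: [-1.9, -0.4, 5.7]
gripper_width: 0.156
grasp_force: 41.3
```

Emit:
arm_command(commands=[0,0,0,0,0,7.5,0,0,0,0,0,0,15,0,0,0,0,0,0,22.5,0,0,0,0,0,0,30,0,0,0,0,0,0,37.5,0,0,0,0,0,0,45,0,0,0,0,0,0,52.5,0,0,0,0,0,0,60,0])

```text
t: 4.05
eef_pos: [0.5707, 0.0271, 0.0899]
tool_rot: [-0.0, 0.819, 0.574, -0.0]
contact_force: [-3.1, -0.6, 5.8]
gripper_width: 0.152
grasp_force: 41.3
```

Emit:
arm_command(commands=[0,0,0,0,0,0,0,0,0,0,0,0,0,0,0,0,0,0,0,0,0,0,0,0,0,0,0,0.5,0,0,0,0,0,0,1,0,0,0,0,0,0,1,0,0,0,0,0,0,1,0,0,0,0,0,0,1])

```text
t: 4.85
eef_pos: [0.571, 0.0275, 0.0892]
tool_rot: [-0.0, 0.817, 0.577, -0.0]
contact_force: [0.9, 0.1, 0.5]
gripper_width: 0.983
grasp_force: 0.0
```

Emit:
arm_command(commands=[0,0,-0.02,0,0,0,1,0,0,-0.05,0,0,0,1,0,0,-0.09,0,0,0,1,0.04,0,-0.09,0,0,0,1,0.08,0,-0.09,0,0,0,1,0.12,0,-0.09,0,0,0,1,0.15,0,-0.09,0,0,0,1,0.15,0,-0.09,0,0,0,1])

```text
t: 5.65
eef_pos: [0.6217, 0.1753, 0.1786]
tool_rot: [-0.001, 0.815, 0.58, 0.001]
contact_force: [0.1, -1.0, -0.6]
gripper_width: 1.0
grasp_force: 0.0
```

```bash
python3 - <<'E'
from h import *
c=snap('top','top2')
cv2.imwrite('pics/t2c.png',cv2.resize(c['img'][165:305,245:435,::-1],(790,582),interpolation=cv2.INTER_CUBIC))
E
```

```text
(no output)
```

View pics/t2c.png

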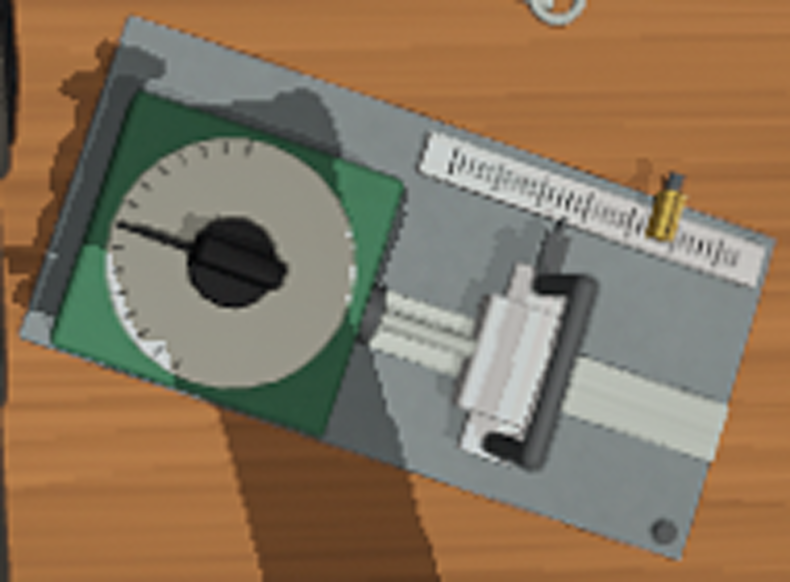

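The pointer now covers the long zero tick (118,224)-(190,246), and the carriage hasn't moved. Next is the handle.

Emit:
arm_command(commands=[-0.039,0,0,0,0,-8,1,-0.078,0,0,0,0,-16,1,-0.117,0,0,0,0,-24,1,-0.156,0,0,0,0,-32,1,-0.195,0,0,0,0,-40,1,-0.234,0,0,0,0,-48,1,-0.273,0,0,0,0,-56,1,-0.311,0,0,0,0,-64,1])

```text
t: 6.5
eef_pos: [0.5152, -0.1272, 0.1794]
tool_rot: [0.0, 0.386, 0.923, -0.0]
contact_force: [0.6, -0.5, -0.3]
gripper_width: 1.001
grasp_force: 0.0
```

Emit:
arm_command(commands=[0,0,0,0,0,-8,1,0,0,0,0,0,-16,1,0,0,0,0,0,-24,1,0,0,0,0,0,-26,1,0,0,0,0,0,-26,1,0,0,0,0,0,-26,1])

```text
t: 7.1
eef_pos: [0.5163, -0.1252, 0.1793]
tool_rot: [-0.0, 0.171, 0.985, -0.0]
contact_force: [-0.1, 0.7, 0.0]
gripper_width: 1.002
grasp_force: 0.0
```

```bash
cat >> h.py <<'E'
def rel(P):
    "tester point (m) minus TCP, in tool axes; and tool yaw of y vs tester x"
    from scipy.spatial.transform import Rotation as R
    o=get_obs(); p=np.load('tester.npy'); M=R.from_quat(o['tool_rot'][[1,2,3,0]]).as_matrix()
    return M.T@(tw(p,P)[0]-o['eef_pos']), np.degrees(np.arctan2(M[1,1],M[0,1])-p[2]), o
E
python3 - <<'E'
from h import *
r,a,o=rel([-.105,0,.076]); print(r.round(4),a,o['eef_pos'],o['q'].round(2),o['joint_vel'].round(2))
# handle from both views: top-edge ends seen in top crop & side
c=load('top2'); s=load('side0'); p=np.load('tester.npy')
for x in(-.100,-.105,-.110):
  w=tw(p,[[x,-.04,.101],[x,.04,.101],[x,-.079,.039]]); print(x,((proj(c,w)-[245,165]+.5)*790/190-.5).round().tolist(),((proj(s,w)+.5)/.64-.5).round().tolist())
E
```

```text
[-0.0003  0.001   0.1033] -0.1922119821542709 [ 0.51634197 -0.12518515  0.17928644] [-0.16  0.31  0.34  1.97 -0.13  0.88  1.48] [-0.01  0.   -0.   -0.    0.   -0.    0.  ]
-0.1 [[581.0, 287.0], [530.0, 452.0], [557.0, 213.0]] [[449.0, 494.0], [372.0, 498.0], [481.0, 523.0]]
-0.105 [[591.0, 290.0], [540.0, 455.0], [566.0, 216.0]] [[450.0, 498.0], [372.0, 502.0], [481.0, 527.0]]
-0.11 [[601.0, 294.0], [550.0, 459.0], [576.0, 219.0]] [[451.0, 502.0], [372.0, 506.0], [482.0, 531.0]]
```

Emit:
arm_command(commands=[0,0.001,0.03,0,0,0,1,0,0.001,0.06,0,0,0,1,0,0.001,0.085,0,0,0,1,0,0.001,0.101,0,0,0,1,0,0.001,0.101,0,0,0,1,0,0.001,0.101,0,0,0,0,0,0.001,0.101,0,0,0,0,0,0.001,0.101,0,0,0,0], force=60)

```text
t: 7.9
eef_pos: [0.5182, -0.1235, 0.0794]
tool_rot: [0.001, 0.17, 0.985, 0.0]
contact_force: [0.2, -0.1, 0.5]
gripper_width: 0.518
grasp_force: 0.0
```

Emit:
arm_command(commands=[0,0,0,0,0,0,0,0,0,0,0,0,0,0,0,0,0,0,0,0,0,0,0,0,0,0,0,0,0,0,0,0,0,0,0,0,0,0,0,0,0,0,0,0,0,0,0,0,0])

```text
t: 8.6
eef_pos: [0.5175, -0.1237, 0.0789]
tool_rot: [0.0, 0.17, 0.985, -0.0]
contact_force: [-1.5, -0.1, 5.4]
gripper_width: 0.118
grasp_force: 58.5
```

```bash
python3 - <<'E'
from h import *
r,a,o=rel([-.105,0,.076]); print(r.round(4),a,o['contact_force'])
c=snap('top','top3')
cv2.imwrite('pics/t3c.png',cv2.resize(c['img'][200:270,340:435,::-1],(760,560),interpolation=cv2.INTER_CUBIC))
E
```

```text
[ 0.0004 -0.0009  0.0029] -0.05119135576263484 [-1.50909831 -0.10844346  5.3997263 ]
```

View pics/t3c.png

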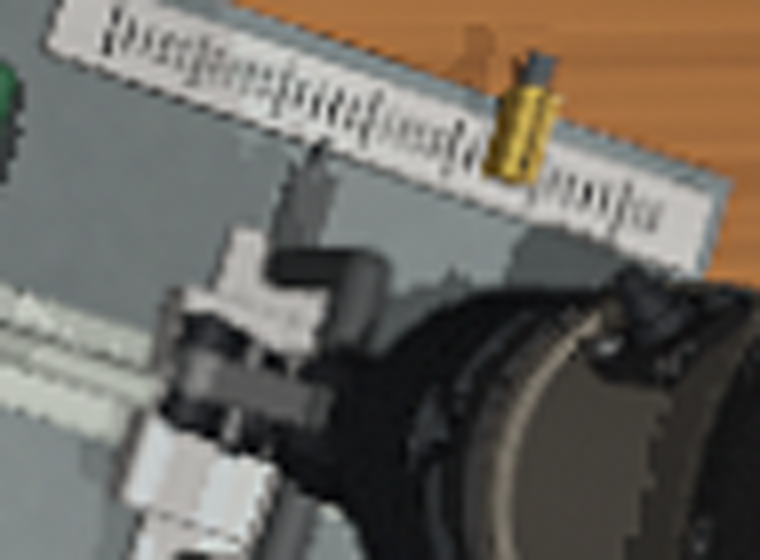

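The top view shows the gripper holding the handle bar with the index at (318,148) and the rider at about (520,130). I'll zoom in on the rider line in both cameras.

```bash
python3 - <<'E'
from h import *
c=load('top3'); s=snap('side','side3')
a=cv2.resize(c['img'][203:227,375:415,::-1],(800,480)[:2] if 0 else (480,288),interpolation=cv2.INTER_CUBIC)
a=cv2.resize(c['img'][200:225,372:412,::-1],None,fx=10,fy=10,interpolation=cv2.INTER_CUBIC)
b=cv2.resize(s['img'][324:384,295:345,::-1],None,fx=8,fy=8,interpolation=cv2.INTER_CUBIC)
m=np.zeros((480,800,3),np.uint8); m[:250,:400]=a; m[:480,400:]=b; cv2.imwrite('pics/z3.png',m)
print(c['img'][205:224,396:412].sum(2))
E
```

```text
[[341 343 300 295 292 294 339 335 336 335 338 334 333 332 330 326]
 [333 338 292 286 284 282 330 330 330 304 229 290 323 325 323 321]
 [324 283 275 275 275 325 323 305 212 297 174 250 263 265 301 311]
 [286 280 277 278 272 324 326 312 168 155 205 264 258 301 324 321]
 [282 290 290 292 287 336 338 328 174 137 225 261 253 306 338 336]
 [333 302 243 295 296 347 350 328 186 181 285 293 283 330 345 342]
 [405 414 346 286 287 359 329 226 197 325 475 397 269 336 347 336]
 [414 405 350 348 357 405 151 185 184 324 439 279 347 459 380 328]
 [556 491 387 349 360 353 173 190 231 383 430 299 374 383 329 339]
 [595 577 555 457 440 377 174 189 293 458 389 290 429 421 356 338]
 [581 295 577 600 527 484 173 180 298 465 365 329 444 439 366 319]
 [473 314 580 574 521 422 174 201 339 440 304 367 437 399 412 407]
 [336 494 578 475 528 244 180 251 429 404 264 427 470 446 424 402]
 [304 588 472 421 521 166 176 285 477 378 271 422 549 576 522 483]
 [348 574 259 460 428 172 192 314 447 287 340 383 501 589 585 587]
 [482 543 276 561 269 172 234 415 417 189 369 419 516 551 566 581]
 [496 594 467 615 306 154 237 429 390 290 415 471 538 420 536 520]
 [581 593 593 599 469 410 328 242 281 323 404 460 477 372 517 320]
 [524 566 567 592 597 596 532 452 439 453 390 490 442 463 500 393]]
```

View pics/z3.png

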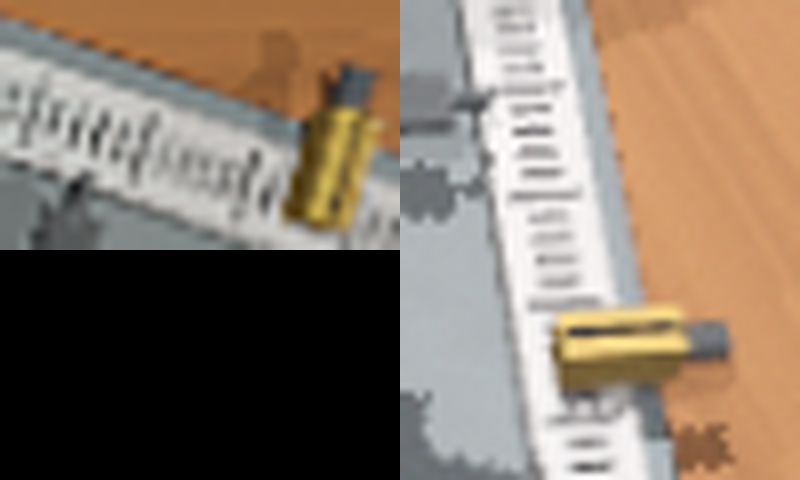

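The zoom shows the rider line at top px (407,212)-(405,220.5). In the side camera it runs (315.6,365.1)-(329.5,364.3), with the index tip near side px (305.2,336) and top px (380,218).

```bash
python3 - <<'E'
from h import *
p=np.load('tester.npy'); C,S=np.cos(p[2]),np.sin(p[2])
for n,k,pts in(('top','top3',[(407,212,38),(405,220.5,38),(379.9,217.9,39)]),('side','side3',[(315.6,365.1,38),(329.5,364.3,38),(305.2,336.1,39)])):
  for u,v,z in pts:
    d=ray(load(k),(u,v),z/1e3)[:2]-p[:2]; print(n,(C*d[0]+S*d[1]).round(4),(-S*d[0]+C*d[1]).round(4))
E
```

```text
top -0.1575 -0.1069
top -0.1585 -0.088
top -0.1039 -0.0755
side -0.1556 -0.084
side -0.1558 -0.107
side -0.1033 -0.0747
```

Emit:
arm_command(commands=[0,-0.004,0,0,0,0,0,0,-0.01,0,0,0,0,0,0,-0.017,0,0,0,0,0,0,-0.025,0,0,0,0,0,0,-0.033,0,0,0,0,0,0,-0.041,0,0,0,0,0,0,-0.048,0,0,0,0,0,0,-0.053,0,0,0,0,0])

```text
t: 9.5
eef_pos: [0.5012, -0.1695, 0.0789]
tool_rot: [0.0, 0.169, 0.986, 0.002]
contact_force: [1.4, 12.2, 7.1]
gripper_width: 0.117
grasp_force: 58.9
```

Emit:
arm_command(commands=[0,0,0,0,0,0,0,0,0,0,0,0,0,0,0,0,0,0,0,0,0,0,0,0,0,0,0,0])

```text
t: 9.9
eef_pos: [0.5012, -0.1695, 0.0789]
tool_rot: [0.0, 0.169, 0.986, 0.002]
contact_force: [0.9, 9.2, 6.8]
gripper_width: 0.121
grasp_force: 58.9
```

```bash
python3 - <<'E'
from h import *
r,a,o=rel([-.157,0,.076]); print(r.round(4),a,o['contact_force'],o['grasp_force'])
c=snap('top','top4'); s=snap('side','side4')
a=cv2.resize(c['img'][200:240,385:425,::-1],None,fx=10,fy=10,interpolation=cv2.INTER_CUBIC)
b=cv2.resize(s['img'][344:384,295:335,::-1],None,fx=10,fy=10,interpolation=cv2.INTER_CUBIC)
cv2.imwrite('pics/z4.png',np.hstack([a,b]))
E
```

```text
[ 0.0003 -0.0043  0.0029] 0.12554699433887212 [0.90372085 9.24832797 6.83881842] 58.86484622955322
```

View pics/z4.png

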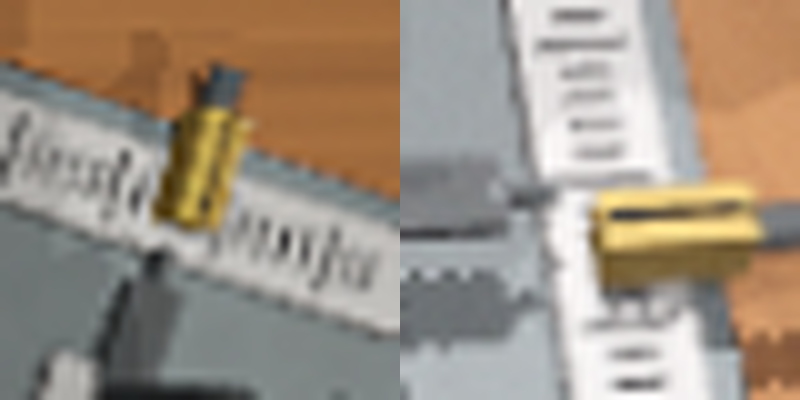

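Index tip is at (540,195) against the line at (612,214) in the side crop, and at (157,255) against the extended line (192,255) in the top crop, so it is about 4-6 mm short.

Emit:
arm_command(commands=[0,-0.003,0,0,0,0,0,0,-0.006,0,0,0,0,0,0,-0.006,0,0,0,0,0,0,-0.006,0,0,0,0,0,0,-0.006,0,0,0,0,0])

```text
t: 10.5
eef_pos: [0.4993, -0.1749, 0.0789]
tool_rot: [0.0, 0.169, 0.986, 0.002]
contact_force: [1.1, 10.4, 6.9]
gripper_width: 0.116
grasp_force: 58.9
```

```bash
python3 - <<'E'
from h import *
r,a,o=rel([-.157,0,.076]); print(r.round(4),a,o['contact_force'],o['grasp_force'])
c=snap('top','top5'); s=snap('side','side5')
a=cv2.resize(c['img'][200:240,385:425,::-1],None,fx=10,fy=10,interpolation=cv2.INTER_CUBIC)
b=cv2.resize(s['img'][344:384,295:335,::-1],None,fx=10,fy=10,interpolation=cv2.INTER_CUBIC)
t=cv2.resize(c['img'][185:255,240:340,::-1],(286,200),interpolation=cv2.INTER_CUBIC)
m=np.zeros((600,800,3),np.uint8);m[:400]=np.hstack([a,b]);m[400:,:286]=t
cv2.imwrite('pics/z5.png',m)
E
```

```text
[0.0003 0.0015 0.0029] 0.14561550361042044 [ 1.14955402 10.38405175  6.91067618] 58.891573548316956
```

View pics/z5.png

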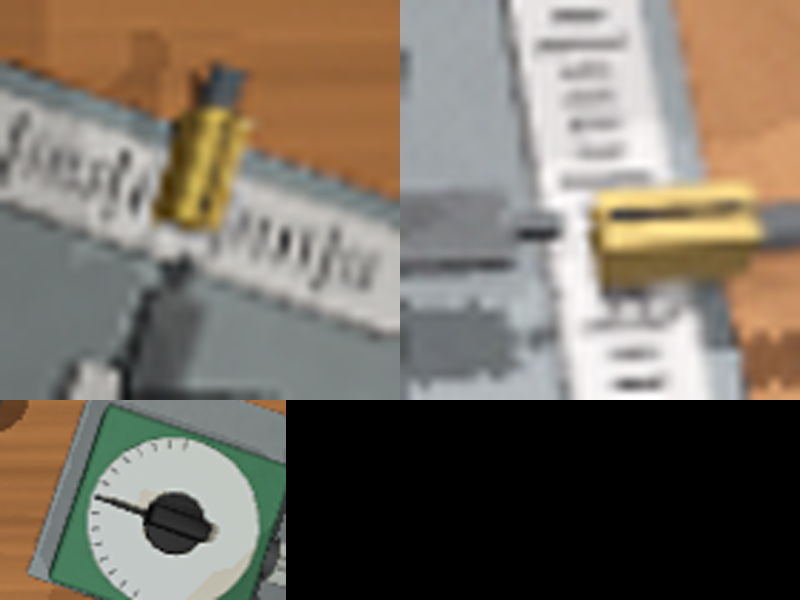

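Side crop: index at (548,231), line end at (612,214). Top crop: index at (180,265), line end at (204,213). The tare pointer is still on zero.

```bash
python3 - <<'E'
from h import *
p=np.load('tester.npy'); C,S=np.cos(p[2]),np.sin(p[2])
for n,o,pts in(('top5',(385,200),[(204,213,38),(180,265,39)]),('side5',(295,344),[(212,214,38),(148,231,39)])):
  for u,v,z in pts:
    uv=np.array(o)+(np.array([u,v])+.5)/10-.5
    d=ray(load(n),uv,z/1e3)[:2]-p[:2]; print(n,(C*d[0]+S*d[1]).round(4),(-S*d[0]+C*d[1]).round(4))
E
```

```text
top5 -0.1586 -0.0873
top5 -0.1563 -0.0748
side5 -0.1554 -0.0843
side5 -0.158 -0.0732
```

The two cameras differ by about ±2.5 mm in opposite directions, which averages to zero. I'll hold here for over 3 s.

Emit:
arm_command(commands=[0,0,0,0,0,0,0,0,0,0,0,0,0,0,0,0,0,0,0,0,0,0,0,0,0,0,0,0,0,0,0,0,0,0,0,0,0,0,0,0,0,0,0,0,0,0,0,0,0,0,0,0,0,0,0,0])

```text
t: 11.4
eef_pos: [0.4993, -0.1748, 0.0789]
tool_rot: [0.0, 0.168, 0.986, 0.002]
contact_force: [0.9, 10.5, 7.1]
gripper_width: 0.117
grasp_force: 58.9
```

Emit:
arm_command(commands=[0,0,0,0,0,0,0,0,0,0,0,0,0,0,0,0,0,0,0,0,0,0,0,0,0,0,0,0,0,0,0,0,0,0,0,0,0,0,0,0,0,0,0,0,0,0,0,0,0,0,0,0,0,0,0,0])

```text
t: 12.2
eef_pos: [0.4993, -0.1749, 0.0789]
tool_rot: [0.0, 0.169, 0.986, 0.002]
contact_force: [1.2, 10.9, 6.2]
gripper_width: 0.114
grasp_force: 58.9
```

Emit:
arm_command(commands=[0,0,0,0,0,0,0,0,0,0,0,0,0,0,0,0,0,0,0,0,0,0,0,0,0,0,0,0,0,0,0,0,0,0,0,0,0,0,0,0,0,0,0,0,0,0,0,0,0,0,0,0,0,0,0,0])

```text
t: 13.0
eef_pos: [0.4993, -0.1749, 0.0789]
tool_rot: [0.0, 0.169, 0.986, 0.002]
contact_force: [0.8, 11.4, 7.2]
gripper_width: 0.116
grasp_force: 58.9
```

Emit:
arm_command(commands=[0,0,0,0,0,0,0,0,0,0,0,0,0,0,0,0,0,0,0,0,0,0,0,0,0,0,0,0,0,0,0,0,0,0,0,0,0,0,0,0,0,0,0,0,0,0,0,0,0,0,0,0,0,0,0,0])

```text
t: 13.8
eef_pos: [0.4993, -0.1749, 0.0789]
tool_rot: [0.0, 0.168, 0.986, 0.002]
contact_force: [1.6, 10.6, 6.6]
gripper_width: 0.115
grasp_force: 58.9
```

```bash
python3 -c "
from h import *
r,a,o=rel([-.157,0,.076]); print(r.round(4),o['t'],o['grasp_force'],o['joint_vel'].round(3))
print(hand_in())"
```

```text
[0.0003 0.0014 0.0029] 13.8 58.889989256858826 [ 0.001  0.001 -0.001  0.001  0.001  0.001 -0.001]
the job is handed in; nothing more can be done
None
```

I handed the job in at 13.8 s (no verdict came back) with the tare pointer on zero and the gripper still holding the handle after more than 3 s; the index sits at the rider's line, though the two cameras put it about 2.5 mm either side, within the 5 mm tolerance.

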